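# Hang the screw tin on the swing-out hook

### The job

Swing the folded hook out from its board as far as it goes, so that it stands square to the board. Then hang the round screw tin on the hook's arm by its wire handle, between the board and the upturned end, and let go so that it hangs still. Keep the tin upright on the way so that no screws spill.

Things in the scene. Friction and masses are not known exactly. Their poses are not given: they have to be found in the camera images.
- hook (a joint): Hinge of the swing-out hook, vertical axis. 0: arm folded flat along the board; 1.571 rad: its stop, arm square to the board, pointing out from its front to the robot. Opens clockwise seen from above: the arm's end sweeps from the right towards the robot. Stiff by friction (about 1 N at the end), stays where left, no spring. Starts at 0 to 0.25.
- hook_pivot (a point): Point on the hinge axis, on the arm's centre line, 172 mm above the bench. x points square into the board, y along it to the left, z up. The plywood board, fixed to the bench, has its face 16 mm behind this point; it is 180 mm high and reaches 60 mm left and 190 mm right of the point. Hinge: 8 mm round the axis, its pin 190 mm above the bench.
- hook_post (a point): Middle of the hook's upturned end: an upright round steel post, 12 mm thick, to be pinched from above; 130 mm from the hinge axis. The point is 21 mm above the centre line of the arm (level steel bar, 10 mm thick) and 16 mm below the post's top (209 mm above the bench). Turns with the hook: y points along the arm to the hinge, z up.
- tin_grip (a point): Centre of the wooden grip, 18 x 18 mm square, 32 mm high, on the peak of the round tin's wire handle; sides along x and y, z up. It is 145 mm above the tin's underside, on its axis. The peak's underside is 21 mm below this point, the tin's rim 95 mm below; between them the handle is open. Hanging on the arm, this point is about 26 mm above the arm's centre line.
- tin: Round open grey metal screw tin, 76 mm wide, 50 mm high, 0.2 to 0.4 kg. Origin: centre of its underside, z up. Its handle is a rigid arch of 6 mm wire in the y-z plane, legs at y = +40 and -40 mm, so the hook's arm goes through along x, either way round; the top falls 15 mm from peak to legs. A square tray with a like handle and a like tin without one are not wanted.
Things that resemble listed ones, but are neither listed nor needed, are in the scene too. Leave any green or yellow look-alike of the tin alone.

How it is judged (in metres and radians):
On the way:
1. the hook is swung out to within 10 degrees of square to the board (value of joint hook above 1.4 rad), for 0.2 s.
At the end, for the whole second after the job is handed in: The hook stands out (at least 1.35 rad); the round tin hangs on its arm between hinge and upturned end, its grip within 20 mm sideways of the arm and 13 to 37 mm above the arm's centre line, under 15 degrees from upright, carried by the hook, released and at rest (under 0.08 m/s) (value of joint hook above 1.35 rad and y of tin_grip in the frame of hook_post between 0.008 and 0.118 m and x of tin_grip in the frame of hook_post between -0.02 and 0.02 m and z of tin_grip in the frame of hook_post between -0.008 and 0.016 m and angle between tin_grip's own z axis and vertical below 0.26 rad and contact force between tin and hook above 0.8 N and linear speed of tin below 0.08 m/s); the robot touches nothing.
It fails at once if the tin is tipped more than 35 degrees, spilling screws (angle between tin_grip's own z axis and vertical above 0.61 rad).
It also fails if it takes over 58 s, if anything falls off the work surface, if the arm or the gripper's body presses on something with over 40 N, if the wrist force passes 120 N, or if a joint passes its speed limit or range.

### The arm

A 6-joint arm with a two-finger parallel gripper is mounted at the origin on a cart in front of the work surface, level with it; the furniture and walls round the work are solid. World frame = base frame: x ahead of the robot, y to its left, z up, the work surface at z = 0. Lengths are in mm, angles in rad, forces in N, time in s.
With the tool pointing down it reaches from about 400 to 925 mm from the base axis. Payload 12.5 kg.
Tool frame: the origin (TCP) lies on the front face of the gripper's body, between the roots of the fingers; the fingertips stand 78 mm ahead of it and the grasp point (between the pads) lies 59 mm ahead of it (env.nose_length is the distance from the TCP to the fingertips, in mm); z points along the fingers, y is the line along which they close (so a half turn about z gives the same grasp; the last joint's range is limited). The gripper opens to 95 mm and grips with 3 to 60 N. Pads are 20 mm wide; open, the fingers measure 119 mm over their backs; the gripper's body (75 mm by 180 mm) begins 59 mm behind the grasp point.
Start: joints at [1.049, 0.491, 1.559, -0, 1.092, -0.106], TCP at [252.433, 571.765, 292.261] pointing down, gripper open.
Joint ranges: [-3.1, 3.1], [-0.84, 2.19], [0.05, 2.79], [-1.13, 4.28], [0.06, 2.93], [-2.69, 2.69]. Speed limits (rad/s): [2.22, 2.22, 2.79, 3.14, 3.14, 3.14].

### API

Orientations are given as [roll, pitch, yaw] about the fixed x, y, z axes, in that order (R = Rz(yaw) Ry(pitch) Rx(roll)).
In Python, from cell import env gives the robot as it stands.
- The arm moves only by the tool jog_arm, never from a script. Its argument "motion" is a list of rows, each a list of 7 numbers: the turn, a rotation vector about the tool's x, y, z in degrees, then the shift along the tool's x, y, z in mm, then the finger opening in mm, from 0 to 95.1. In form: [[wx, wy, wz, x, y, z, hand], ...]. A call has 1 to 10 rows; each row shifts and turns the commanded pose from where the row before left it, along the tool's axes as they then stand; what a row does not reach is not made up. A row lasts 1/8 s, in which the tool goes at most 62.5 mm and 10.7 degrees, less where a joint would pass 70% of its speed; a pose out of reach is approached as far as the arm can. A call is refused whole if a number of a shift passes 62.5 or a number of a turn 10.7, either way. A call with a gripper value outside its range is refused whole. The fingers move at their own pace and stop on an object; the grip force is fixed at half the most. Time passes only in rows, so rows that do not move let the fingers close. It gives the time, the measured TCP pose, the force, the opening and the grip force at its end, in the units of the state.
- env.state(): the state, without advancing time (a new reading comes with each control period).
- env.read_camera(name): name is "side" or "top"; returns a dict with "color" (480x640x3 uint8, red, green, blue), "z_map" (480x640 float32, mm along the optical axis (not along the pixel's ray), 0 where there is no reading), "camera_matrix" (3x3 intrinsics, pixels), "world_to_cam" (4x4, takes a point from world to camera coordinates). Camera axes: x right, y up, looking along -z (the intrinsics and any distortion apply to the point x, -y, -z); pixel columns grow to the right and rows downward; lengths in mm; the calibration is good to about 2 mm. A picture is of the moment at which its call begins.
- env.job_done(): hands the job in; it is judged then, once.
Trained networks look in the newest picture that a camera, given by its name, has taken for a name from the list of things; names that differ only in an ending like _2 or _b are one class to them, and where a whole thing is asked for, a point or a joint stands for the part that bears it (a point fixed in the world has none). Each returns a list of dicts, best first, with "score" (0 to 1); they miss things now and then, are a little off and sometimes report something else, mostly with a low value. They report only what shows in the picture. A call takes as long as a camera call. They do not tell look-alikes from the thing itself.
- env.recognise(camera, thing): "location" ([column, row] in pixels, amid what is visible of it).
The state is a dict: "t": time; "joints": joint angles; "qvel": joint speeds; "tau": joint torques, N m; "eef_pos": TCP position; "tcp_rot": TCP orientation; "ft_force": force on the tool from outside, world axes, zero at the start; "moment": the same for the moment, N m; "opening": opening from 0.0 (shut) to 1.0 (fully open); "grip_force": force on a finger pad.
Only numpy, scipy, OpenCV 4.12 (cv2) and the standard library are available. Lean on these libraries where they do the work, as an engineer would, in place of code of your own. Each camera call takes 0.05 s, during which the arm holds its last target. There are 200 camera calls.

## Working session

There is one attempt and no reset: what is moved stays moved. The work goes in short steps, Python scripts to look and compute and a tool call to move; the robot and the scene stay as the last step left them, time stands still between calls to the robot, and variables do not carry over. Pictures are saved under pics/ and viewed, at most 10 in all, crops included, and the job is handed in when it is done.

Besides the shell and the picture viewer there is one more tool, called after "Call:" as name(argument=value, ...) on one line, values as JSON. jog_arm: Moves the arm, as the interface text tells. Its arguments: {"type":"object","properties":{"motion":{"type":"array"}},"required":["motion"]}

```bash
ls; mkdir -p pics
cat > h.py <<'E'
import numpy as np, cv2
from cell import env
def cam(n):
    return env.read_camera(n)
def pts(c):
    z=c["z_map"];K=np.array(c["camera_matrix"]);T=np.linalg.inv(np.array(c["world_to_cam"]))
    v,u=np.mgrid[0:480,0:640]
    X=(u-K[0,2])/K[0,0]*z;Y=(v-K[1,2])/K[1,1]*z
    P=np.stack([X,-Y,-z,np.ones_like(z)],-1)@T.T
    P=P[...,:3];P[z==0]=np.nan
    return P
def save(c,name):
    cv2.imwrite("pics/"+name,cv2.cvtColor(c["color"],cv2.COLOR_RGB2BGR))
E
python3 - <<'E'
from h import *
for n in("top","side"):
    c=cam(n);save(c,n+"0.png");P=pts(c);np.save(n+"0.npy",P)
    for t in("hook","hook_post","tin_grip","tin"):
        for d in env.recognise(n,t)[:5]:
            u,v=map(int,d["location"]);print(n,t,round(d["score"],2),u,v,P[v,u].round())
s=env.state();print(s)
E
```

```text
pics
top hook_post 0.7 203 194 [610. 192. 174.]
top tin_grip 0.88 412 295 [ 368. -332.  120.]
top tin_grip 0.76 471 300 [ 354. -504.   30.]
top tin_grip 0.74 368 287 [ 387. -218.  156.]
top tin_grip 0.66 454 261 [ 458. -461.   19.]
top tin_grip 0.64 407 246 [ 497. -332.   22.]
top tin 0.98 454 262 [ 455. -459.   26.]
top tin 0.67 370 287 [ 388. -223.  162.]
top tin 0.66 409 247 [ 489. -322.  130.]
top tin 0.66 472 302 [ 348. -507.   29.]
top tin 0.64 410 297 [ 359. -341.   26.]
side hook 0.58 326 175 [610. 184. 175.]
side hook_post 0.67 326 175 [610. 184. 175.]
side hook_post 0.57 342 299 [ 501. -303.    9.]
side tin_grip 0.95 344 325 [ 435. -498.   82.]
side tin_grip 0.9 310 350 [ 356. -480.   11.]
side tin_grip 0.88 340 297 [ 495. -302.   16.]
side tin_grip 0.6 296 307 [ 366. -316.   21.]
side tin_grip 0.58 293 286 [ 388. -201.    9.]
side tin 0.97 292 282 [ 387. -194.   18.]
side tin 0.77 342 298 [ 503. -298.    9.]
side tin 0.71 310 352 [ 357. -477.    3.]
side tin 0.66 345 329 [ 465. -427.    8.]
side tin 0.62 296 309 [ 367. -311.   10.]
{'t': 0.5, 'joints': array([ 1.04940142e+00,  4.90906967e-01,  1.55892863e+00,  1.94196614e-05,
        1.09173054e+00, -1.05579582e-01]), 'qvel': array([ 0.00212849, -0.00118921,  0.00124064, -0.00188797, -0.00088319,
       -0.00073669]), 'tau': array([-1.36728147e-03, -6.12051487e+01, -2.58284640e+01,  6.92839455e-02,
        4.48256393e-02,  3.82664140e-06]), 'eef_pos': array([252.42109033, 571.75197594, 292.24673888]), 'tcp_rot': array([ 3.14156447e+00, -1.43430659e-05,  2.72576838e+00]), 'ft_force': array([ 0.43743688, -0.42297351,  0.35997737]), 'moment': array([-0.0537377 ,  0.03124948,  0.00246797]), 'grip_force': 0.0, 'opening': 1.0035302192232753}
```

View pics/top0.png

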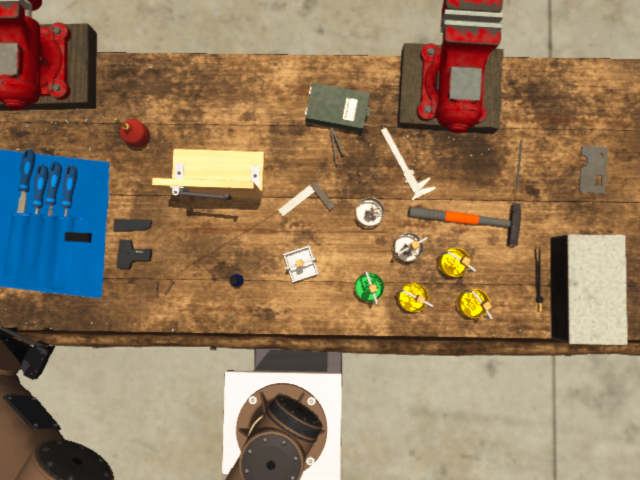

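View pics/side0.png

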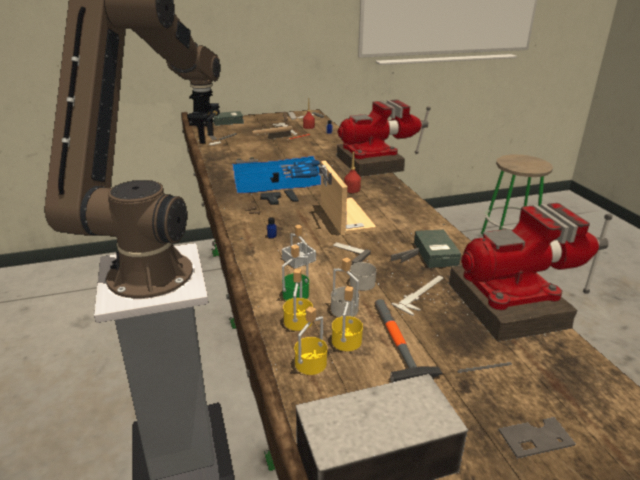

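The top view shows the grey round tin with a handle at (409,247). The board is at (218,170) with the folded hook at about (175–230,192), and the square tray is at (300,264). Next I'll measure the depth points there.

Run:
```python
from h import *
a=cv2.imread("pics/top0.png")
x=cv2.resize(a[140:225,145:275],None,fx=5,fy=5,interpolation=cv2.INTER_CUBIC)[:, :650]
y=cv2.resize(a[220:275,370:445],None,fx=5,fy=5,interpolation=cv2.INTER_CUBIC)
b=np.zeros((425,795,3),np.uint8);
x=cv2.resize(a[140:225,145:275],None,fx=3,fy=3,interpolation=cv2.INTER_CUBIC);b[:255,:390]=x;b[:275,395:395+375]=y
cv2.imwrite("pics/crop1.png",b[:280])
P=np.load("top0.npy");S=np.load("side0.npy")
np.set_printoptions(suppress=True,linewidth=200)
Z=P[...,2]
print("tin z");print(Z[228:270:2,388:434:2].round().astype(int))
for nm,Q in(("top",P),("side",S)):
    q=Q.reshape(-1,3);x,y,z=q.T
    m=(abs(x-490)<70)&(abs(y+325)<65)
    for lo,hi in((100,126),(128,170),(44,60)):
        k=q[m&(z>lo)&(z<hi)]; print(nm,"tin",lo,hi,len(k),k.mean(0).round(1) if len(k) else'',k.std(0).round(1) if len(k) else'')
    m=(x>540)&(x<760)&(y>20)&(y<320)
    for lo,hi in((155,168),(168,184),(184,195),(195,225)):
        k=q[m&(z>lo)&(z<hi)]
        if len(k): print(nm,"hook",lo,hi,len(k),k.min(0).round(),k.max(0).round(),k.mean(0).round())
print("hook z");print(Z[176:206:2,148:268:3].round())
```

```text
tin z
[[                  -1                    2                    4                    2                   -3                    5                    8                   -3                    0
                     5                   -4                    1                   -9                    2                    3                    1                   -4                   -4
                     0                   -3                   -3                   -2                    1]
 [                  -4                   -3                   -3                   -6                   -2                   -2                   -1                    1                   -3
                     3                   -4                    0                    0                    0                    2                    3                    0                    1
                    -5                   -3                    2                    1                    3]
 [                   1                   -4                    3                    5                    3        
[... 12563 characters left out ...]
   4.   8.  -0.
   -1.]
 [  1.   4.   2.  -4.   2.   3.  -2.  -7.  -0.   1.  -1.  -3.  -4.  -0.  -4.   2.  -4.  -4.  -2.  -0.  -1.   6.  -1.  -6.  -1.  -2.   0.   1.   1.   6.  -0.   3.   1.   5.  -3.  -2.   4.   0.   4.
    1.]
 [ -1.   9.   4.   1.   0.   4.  -5.   4.   7.   0.  -3.  -6.   2.   1.   3.  -0.   1.   4.  -1.   3.  -4.   0.   7.  -2.   2.   4.  -2.  -2.   4.  -2.   6.   8.   2.   4.  -2.   4.   1.   3.   9.
   -2.]
 [ -1.  -0.  -7.   9.   3.  -1.   2.  -1.   2.   4.   5.  -1.   3.   5.  -1.  -4.  -1.   8.  -4.   8.  -1.   1.  -4.  -0.  -3.   7.  -3.  -8.   3.   2.  -2.   6.  -4.  -1.   5.   0.   3.   6.   4.
    4.]]<stdin>:11: RuntimeWarning: invalid value encountered in cast
```

View pics/crop1.png

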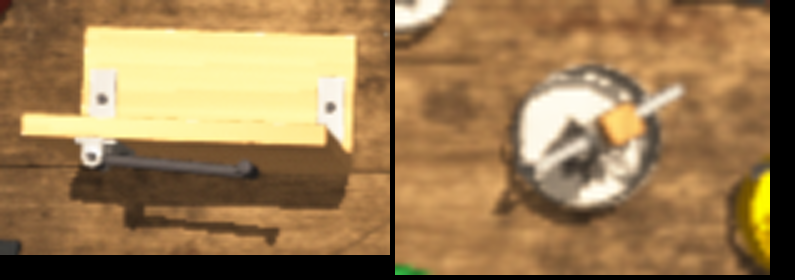

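The crops show the hinge pivot at the left (near top-view pixel 175,192) and the post at its right end (228,196). The grey tin's grip is at about (415,244), with the wire running diagonally.

Run:
```python
from h import *
np.set_printoptions(suppress=True,linewidth=200)
P=np.load("top0.npy");S=np.load("side0.npy")
for nm,Q in(("top",P),("side",S)):
    q=Q.reshape(-1,3);q=q[~np.isnan(q[:,0])];x,y,z=q.T
    m=(abs(x-490)<70)&(abs(y+325)<65)
    k=q[m&(z>104)&(z<126)][:,:2]; c=np.median(k,0);w=np.linalg.svd(k-k.mean(0))[2][0]
    t=(k-k.mean(0))@w
    print(nm,"handle dir",np.degrees(np.arctan2(w[1],w[0])),"ends mid",k.mean(0)+w*(t.min()+t.max())/2,t.max()-t.min())
    k=q[m&(z>153)&(z<168)];print("griptop",len(k),k.mean(0),(k.min(0)+k.max(0))/2)
    k=q[m&(z>44)&(z<58)][:,:2].astype(np.float32);print("rim",cv2.minEnclosingCircle(k),cv2.fitEllipse(k))
    # board front edge
    b=q[(x>600)&(x<665)&(y>55)&(y<330)&(z>60)&(z<150)&(x>605)]
    A=np.c_[b[:,1],np.ones(len(b))]
    # robust line x=a*y+c on face
    w=cv2.fitLine(b[:,:2].astype(np.float32),cv2.DIST_HUBER,0,.01,.01).ravel();print("face",len(b),w, "deg",np.degrees(np.arctan2(w[1],w[0])))
    n=np.array([-w[1],w[0]]); 
    if n[0]>0:n=-n
    d=(q[:,:2]-w[2:])@n; al=(q[:,:2]-w[2:])@(w[:2]*np.sign(w[1]))
    k=(d>7)&(d<60)&(z>163)&(z<215)&(abs(y-190)<100)
    h=k&(z>183)&(y>235);print("hinge",h.sum(),np.c_[d,al,q][h].mean(0))
    h=k&(z>195);print("post",h.sum(),np.c_[d,al,q][h].mean(0))
    h=k&(z<182)&(y<235)&(y>130);g=cv2.fitLine(q[h][:,:2].astype(np.float32),cv2.DIST_HUBER,0,.01,.01).ravel();print("arm",h.sum(),g,np.degrees(np.arctan2(g[1],g[0])))
    tp=q[(z>174)&(z<186)&(d<4)&(d>-25)&(abs(y-190)<150)]
    l=(tp[:,:2]-w[2:])@(w[:2]*np.sign(w[1]));print("board top along extents",np.percentile(l,[0.5,99.5]),"dface",np.percentile((tp[:,:2]-w[2:])@n,[2,98]))
    f=cam(nm) if 0 else None
```

```text
top handle dir 119.58578922780812 ends mid [ 493.92429751 -332.40978606] 84.13092650397795
griptop 53 [ 494.03250511 -332.18588357  160.70947946] [ 494.8663891  -332.51764339  160.63831526]
rim ((492.53289794921875, -329.6239013671875), 40.19096374511719) ((493.6023254394531, -331.65740966796875), (74.13536834716797, 75.16251373291016), 6.945590972900391)
face 411 [  0.0203614   0.9997927 627.5284    176.91022  ] deg 88.83329
hinge 38 [ 15.13024725  80.44701565 614.03928504 257.64862733 187.92456246]
post 26 [ 24.07484516 -49.27138626 602.45529296 128.13924382 206.37087509]
arm 150 [  0.08632674   0.9962669  606.63525    185.77124   ] 85.047676
board top along extents [-107.81115744  140.65892983] dface [-17.60993313   0.84842876]
side handle dir -59.60634265299497 ends mid [ 495.23224182 -338.15234582] 86.81013970995983
griptop 39 [ 494.34054848 -340.44005998  157.86218268] [ 495.30646438 -339.82759272  157.85715902]
rim ((494.97564697265625, -338.4350280761719), 42.483848571777344) ((496.2547607421875, -337.6629943847656), (74.0048599243164, 78.51615905761719), 32.59175109863281)
face 562 [  0.00955074   0.9999544  629.0196     162.29785   ] deg 89.45277
hinge 5 [ 14.89231119  90.15457417 614.98900338 252.59054537 186.33071445]
post 12 [ 24.42170406 -38.47002084 604.23158522 124.06283111 200.76066813]
arm 34 [  0.11046193   0.99388033 603.9951     166.67068   ] 83.65805
board top along extents [-100.88703434  146.92260704] dface [-16.84916801   2.07061417]
```

Call:
jog_arm(motion=[[0,0,0,-50,-26.6,-3,70],[0,0,0,-50,-26.6,-3,50],[0,0,0,-50,-26.6,0,50],[0,0,0,-50,-26.6,0,50],[0,0,0,-50,-26.6,0,50],[0,0,0,-50,-26.6,0,50],[0,0,0,-50,-26.6,0,50],[0,0,0,-50,-26.6,0,50],[0,0,0,-50,-26.6,0,50],[0,0,0,-49.6,-26.5,0,50]])

```text
t: 1.75
eef_pos: [603.1, 125.1, 298.4]
tcp_rot: [3.141, 0.0, 2.726]
ft_force: [0.3, 0.8, -0.6]
opening: 0.525
grip_force: 0.0
```

Call:
jog_arm(motion=[[0,0,10.2,0,0,0,50],[0,0,10.2,0,0,0,50],[0,0,10.2,0,0,0,50],[0,0,10.2,0,0,0,50],[0,0,10.2,0,0,0,50],[0,0,10.2,0,0,0,50],[0,0,10,0,0,0,50],[0,0,0,0,0,0,50]])

```text
t: 2.75
eef_pos: [602.1, 126.7, 298.2]
tcp_rot: [3.142, -0.0, 1.484]
ft_force: [0.4, 0.2, -0.5]
opening: 0.528
grip_force: 0.0
```

Run:
```python
from h import *
a=cam("side");b=cam("top")
A=cv2.resize(a["color"][120:240,260:390],None,fx=3,fy=3,interpolation=cv2.INTER_CUBIC);B=cv2.resize(b["color"][130:250,150:280],None,fx=3,fy=3,interpolation=cv2.INTER_CUBIC)
save({"color":np.hstack([A,B])},"c2.png")
```

```text
(no output)
```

View pics/c2.png

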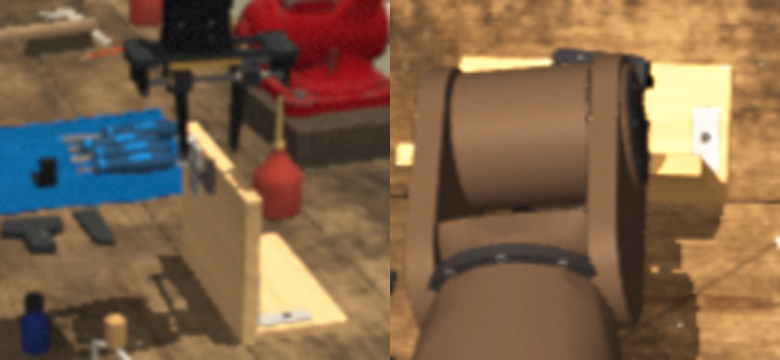

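The side crop shows the fingers straddling the board top near the post at crop (200,170). The top view is blocked by the arm. I'll descend and pinch.

Call:
jog_arm(motion=[[0,0,0,0,0,15,50],[0,0,0,0,0,15,50],[0,0,0,0,0,0,0],[0,0,0,0,0,0,0],[0,0,0,0,0,0,0],[0,0,0,0,0,0,0],[0,0,0,0,0,0,0]])

```text
t: 3.72
eef_pos: [602.2, 126.7, 268.6]
tcp_rot: [3.141, -0.0, 1.483]
ft_force: [1.2, 0.5, 1.3]
opening: 0.116
grip_force: 30.0
```

Call:
jog_arm(motion=[[0,0,8.5,1.4,-19.2,0,0],[0,0,8.5,1.4,-19.2,0,0],[0,0,8.5,1.4,-19.2,0,0],[0,0,8.5,1.4,-19.2,0,0],[0,0,8.5,1.4,-19.2,0,0]])

```text
t: 4.35
eef_pos: [517.6, 168.9, 268.6]
tcp_rot: [3.141, -0.002, 0.736]
ft_force: [7.3, 5.8, -3.0]
opening: 0.121
grip_force: 30.0
```

Call:
jog_arm(motion=[[0,0,8.5,1.4,-19.2,0,0],[0,0,8.5,1.4,-19.2,0,0],[0,0,8.5,1.4,-19.2,0,0],[0,0,8.5,1.4,-19.2,0,0],[0,0,0,0,0,0,0]])

```text
t: 4.97
eef_pos: [484.9, 237.8, 268.5]
tcp_rot: [-3.141, -0.002, 0.149]
ft_force: [2.7, 1.9, 0.8]
opening: 0.116
grip_force: 30.0
```

Call:
jog_arm(motion=[[0,0,6,1,-13,0,0],[0,0,2.5,0,-6,0,0],[0,0,0,0,0,0,0]])

```text
t: 5.35
eef_pos: [483.6, 255.7, 268.5]
tcp_rot: [-3.141, -0.0, 0.002]
ft_force: [-1.9, 2.0, 4.1]
opening: 0.118
grip_force: 30.0
```

Call:
jog_arm(motion=[[0,0,0,0,-3,0,0],[0,0,0,0,0,0,0]])

```text
t: 5.6
eef_pos: [483.6, 258.6, 268.5]
tcp_rot: [-3.142, 0.0, 0.001]
ft_force: [-2.1, 0.0, 5.9]
opening: 0.118
grip_force: 30.0
```

Call:
jog_arm(motion=[[0,0,0,0,-3,0,0],[0,0,0,0,0,0,0]])

```text
t: 5.85
eef_pos: [483.7, 260.6, 268.4]
tcp_rot: [3.139, 0.0, 0.001]
ft_force: [-1.0, -7.9, 6.1]
opening: 0.119
grip_force: 30.0
```

Call:
jog_arm(motion=[[0,0,0,0,-2,0,0],[0,0,0,0,0,0,0]])

```text
t: 6.1
eef_pos: [483.7, 261.1, 268.4]
tcp_rot: [3.136, 0.001, 0.001]
ft_force: [-0.6, -21.3, 8.5]
opening: 0.119
grip_force: 30.0
```

Force is rising to 21 N, so the hook is at its stop. I'll release, lift clear, and look.

Call:
jog_arm(motion=[[0,0,0,0,1.5,0,0],[0,0,0,0,0,0,40],[0,0,0,0,0,0,40],[0,0,0,0,0,0,40],[0,0,0,0,0,-50,60],[0,0,0,0,50,-30,90],[0,0,0,0,60,0,95],[0,0,0,0,60,0,95],[0,0,0,0,60,0,95],[0,0,0,0,0,0,95]])

```text
t: 7.35
eef_pos: [483.5, 29.2, 348.3]
tcp_rot: [3.141, -0.0, -0.005]
ft_force: [-0.5, 0.6, 0.0]
opening: 0.978
grip_force: 0.0
```

Run:
```python
from h import *
c=cam("top");save(c,"top2.png");P=pts(c).reshape(-1,3);s=cam("side");S=pts(s).reshape(-1,3);print(env.state()["eef_pos"])
for q in(P,S):
    q=q[~np.isnan(q[:,0])];x,y,z=q.T
    m=(x>470)&(x<618)&(y>225)&(y<290)
    k=q[m&(z>163)&(z<182)&(x<600)&(x>492)];g=cv2.fitLine(k[:,:2].astype(np.float32),cv2.DIST_HUBER,0,.01,.01).ravel();print("arm",len(k),g,k.mean(0),"deg",np.degrees(np.arctan2(g[1],g[0])))
    k=q[m&(z>190)&(x<500)&(z<220)];print("post",len(k),k.mean(0))
```

```text
[483.58527619  32.05797147 348.17311438]
arm 178 [ 9.9966913e-01 -2.5721749e-02  5.4569824e+02  2.5926965e+02] [545.56082473 259.62470787 176.02660427] deg -1.4739103
post 28 [482.87607939 260.10787097 205.97114014]
arm 61 [ 9.9917865e-01 -4.0522415e-02  5.3916351e+02  2.5484599e+02] [538.82915593 254.57485759 170.80922751] deg -2.3223994
post 13 [482.46000818 254.16071135 200.11907979]
```

The hook now stands square. The measured post matches the robot's reading, so the top camera can be trusted. Next is the tin.

Call:
jog_arm(motion=[[0,0,0,1.8,60.7,0,95],[0,0,0,1.8,60.7,0,95],[0,0,0,1.8,60.7,0,95],[0,0,0,1.8,60.7,0,95],[0,0,0,1.8,60.7,0,95],[0,0,0,1.6,60.9,0,95],[0,0,-10,0,0,0,95],[0,0,-10,0,0,0,95],[0,0,-9.6,0,0,0,95],[0,0,0,0,0,0,95]])

```text
t: 8.7
eef_pos: [495.0, -330.8, 348.0]
tcp_rot: [-3.141, -0.0, 0.517]
ft_force: [0.6, 0.4, 0.4]
opening: 1.0
grip_force: 0.0
```

Call:
jog_arm(motion=[[0,0,0,0,0,40,95],[0,0,0,0,0,40,80],[0,0,0,0,0,40,60],[0,0,0,0,0,0,45],[0,0,0,0,0,0,45]])

```text
t: 9.32
eef_pos: [494.8, -332.0, 229.6]
tcp_rot: [3.14, -0.001, 0.515]
ft_force: [-1.6, 0.0, 0.2]
opening: 0.638
grip_force: 0.0
```

Run:
```python
from h import *
s=cam("side");save({"color":cv2.resize(s["color"][220:370,260:420],None,fx=4,fy=4,interpolation=cv2.INTER_CUBIC)},"s3.png");t=env.state();print(t["eef_pos"],t["tcp_rot"])
```

```text
[ 494.7235294  -332.15630485  229.91522611] [ 3.13944247e+00 -9.16513942e-04  5.15455178e-01]
```

View pics/s3.png

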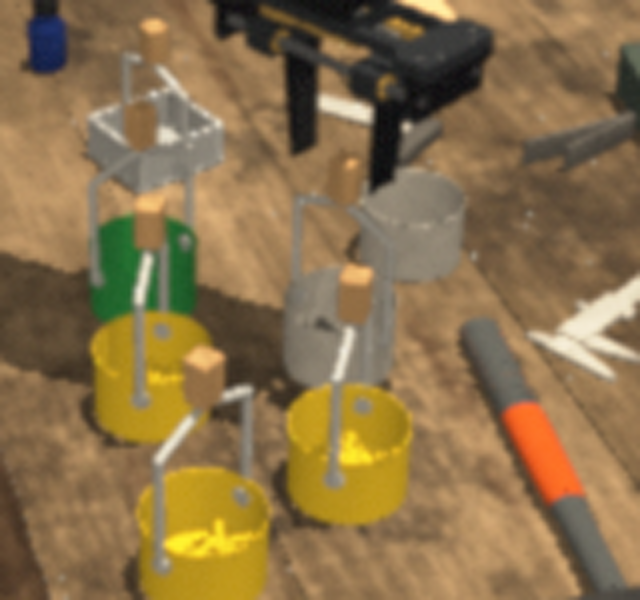

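The grey tin's grip (crop 345,180) sits midway between the fingers at (300,150) and (385,180). I'll descend and grip.

Call:
jog_arm(motion=[[0,0,0,0,0,10,45],[0,0,0,0,0,8.5,45],[0,0,0,0,0,0,20],[0,0,0,0,0,0,5],[0,0,0,0,0,0,5],[0,0,0,0,0,0,5],[0,0,0,0,0,0,5]])

```text
t: 10.25
eef_pos: [493.9, -332.0, 209.6]
tcp_rot: [-3.141, 0.0, 0.516]
ft_force: [-0.5, -0.8, -2.4]
opening: 0.188
grip_force: 30.0
```

Call:
jog_arm(motion=[[0,0,0,0,0,-10,5],[0,0,0,0,0,-20,5],[0,0,0,0,0,-30,5],[0,0,0,0,0,-30,5],[0,0,0,0,0,-10,5],[0,0,0,0,0,0,5]])

```text
t: 11.0
eef_pos: [493.9, -332.0, 309.9]
tcp_rot: [3.141, -0.0, 0.516]
ft_force: [0.3, -0.0, -3.8]
opening: 0.19
grip_force: 30.0
```

Call:
jog_arm(motion=[[0,0,4,0,0,-20,5],[0,0,7,0,0,-30,5],[0,0,8,0,0,-30,5],[0,0,8,0,0,-20,5],[0,0,4,0,0,0,5],[0,0,0,0,0,0,5]])

```text
t: 11.75
eef_pos: [493.9, -332.1, 408.3]
tcp_rot: [-3.14, 0.002, -0.024]
ft_force: [0.8, -0.0, -2.6]
opening: 0.187
grip_force: 30.0
```

Call:
jog_arm(motion=[[0,0,0,-4,-20,0,5],[0,0,0,-4,-35,0,5],[0,0,0,-5,-40,0,5],[0,0,0,-5,-40,0,5],[0,0,0,-5,-40,0,5],[0,0,0,-5,-40,0,5],[0,0,0,-5,-40,0,5],[0,0,0,-5,-40,0,5]])

```text
t: 12.75
eef_pos: [462.2, -34.2, 409.3]
tcp_rot: [-3.141, 0.001, -0.023]
ft_force: [0.5, -0.1, -2.4]
opening: 0.189
grip_force: 30.0
```

Call:
jog_arm(motion=[[0,0,0,-5,-40,0,5],[0,0,0,-5,-40,0,5],[0,0,0,-5,-40,0,5],[0,0,0,-5,-40,0,5],[0,0,0,-5,-40,0,5],[0,0,0,-4,-40,0,5],[0,0,0,-4,-36,0,5],[0,0,0,-3,-20,0,5],[0,0,0,0,0,0,5],[0,0,0,0,0,0,5]])

```text
t: 14.0
eef_pos: [434.2, 260.2, 409.5]
tcp_rot: [3.141, 0.0, -0.024]
ft_force: [0.2, 0.5, -2.6]
opening: 0.19
grip_force: 30.0
```

Call:
jog_arm(motion=[[0,0,0,-15,0,0,5],[0,0,0,0,0,20,5],[0,0,0,0,0,30,5],[0,0,0,0,0,30,5],[0,0,0,0,0,19,5],[0,0,0,0,0,0,5]])

```text
t: 14.75
eef_pos: [418.8, 260.3, 310.1]
tcp_rot: [3.141, 0.002, -0.025]
ft_force: [0.3, -0.6, -2.8]
opening: 0.187
grip_force: 30.0
```

Run:
```python
from h import *
s=cam("side");save({"color":cv2.resize(s["color"][130:280,240:400],None,fx=4,fy=4,interpolation=cv2.INTER_CUBIC)},"s4.png");t=env.state();print(t["eef_pos"],t["tcp_rot"])
q=pts(s).reshape(-1,3);q=q[~np.isnan(q[:,0])];x,y,z=q.T
m=(x>350)&(x<475)&(y>190)&(y<320)
k=q[m&(z>85)&(z<175)];print(len(k),k.min(0),k.max(0))
for lo in range(80,260,10):
    k=q[m&(z>=lo)&(z<lo+10)]
    if len(k):print(lo,len(k),k.mean(0).round(),k.min(0).round()[:2],k.max(0).round()[:2])
```

```text
[419.29174128 260.54925794 311.09122944] [ 3.14153953e+00  3.74765221e-04 -2.53422850e-02]
425 [379.82342157 207.43121789  95.60058869] [455.32933937 307.84189479 171.98263508]
90 6 [405. 233.  98.] [385. 222.] [422. 249.]
100 55 [412. 230. 105.] [382. 212.] [452. 271.]
110 60 [413. 232. 115.] [381. 212.] [453. 299.]
120 91 [419. 252. 125.] [381. 211.] [453. 303.]
130 103 [418. 254. 135.] [380. 210.] [454. 307.]
140 89 [417. 257. 145.] [381. 210.] [455. 304.]
150 11 [418. 232. 154.] [393. 207.] [437. 300.]
160 9 [419. 254. 165.] [415. 212.] [420. 308.]
170 8 [419. 247. 176.] [416. 211.] [422. 304.]
180 8 [418. 276. 185.] [416. 214.] [420. 299.]
190 9 [419. 280. 195.] [416. 211.] [422. 306.]
200 7 [417. 250. 206.] [415. 211.] [422. 302.]
210 10 [418. 230. 215.] [415. 210.] [420. 279.]
220 12 [417. 252. 225.] [407. 236.] [422. 275.]
230 20 [417. 250. 235.] [405. 242.] [429. 273.]
240 25 [416. 247. 245.] [405. 236.] [430. 275.]
250 19 [416. 246. 254.] [405. 235.] [430. 269.]
```

View pics/s4.png

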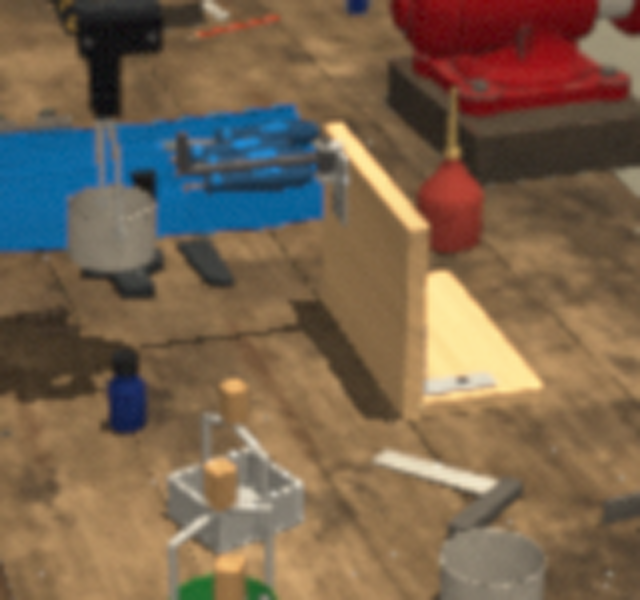

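The tin is upright (crop 113,225), rim below the hook arm (180–320,160) and legs either side of it. I'll thread it slowly.

Call:
jog_arm(motion=[[0,0,0,13,0,0,5],[0,0,0,15,0,0,5],[0,0,0,15,0,0,5],[0,0,0,15,0,0,5],[0,0,0,15,0,0,5],[0,0,0,15,0,0,5]])

```text
t: 15.55
eef_pos: [508.7, 258.7, 310.6]
tcp_rot: [-3.142, 0.0, -0.025]
ft_force: [-0.8, 0.0, -2.6]
opening: 0.188
grip_force: 30.0
```

Call:
jog_arm(motion=[[0,0,0,15,-0.5,0,5],[0,0,0,15,-0.5,0,5],[0,0,0,5,0,0,5],[0,0,0,0,0,15,5],[0,0,0,0,0,15,5],[0,0,0,0,0,10,5],[0,0,0,0,0,0,5]])

```text
t: 16.42
eef_pos: [542.3, 258.9, 269.7]
tcp_rot: [3.141, 0.002, -0.025]
ft_force: [0.4, -0.8, -2.9]
opening: 0.185
grip_force: 30.0
```

Call:
jog_arm(motion=[[0,0,0,0,0,4,5],[0,0,0,0,0,2,5],[0,0,0,0,0,0,5]])

```text
t: 16.8
eef_pos: [542.7, 258.9, 264.8]
tcp_rot: [-3.142, -0.0, -0.025]
ft_force: [0.4, -0.0, -2.6]
opening: 0.189
grip_force: 30.0
```

Call:
jog_arm(motion=[[0,0,0,0,0,1.5,5],[0,0,0,0,0,0,5]])

```text
t: 17.05
eef_pos: [542.7, 258.9, 263.2]
tcp_rot: [-3.142, 0.0, -0.025]
ft_force: [0.2, 0.4, -3.0]
opening: 0.186
grip_force: 30.0
```

Call:
jog_arm(motion=[[0,0,0,0,0,1.5,5],[0,0,0,0,0,0,5]])

```text
t: 17.3
eef_pos: [542.8, 259.0, 262.6]
tcp_rot: [-3.141, -0.001, -0.025]
ft_force: [-2.4, -1.2, 4.4]
opening: 0.188
grip_force: 30.0
```

Call:
jog_arm(motion=[[0,0,0,0,0,1,5],[0,0,0,0,0,0,5]])

```text
t: 17.55
eef_pos: [542.8, 259.0, 262.3]
tcp_rot: [-3.141, -0.002, -0.025]
ft_force: [-4.0, -0.9, 12.0]
opening: 0.187
grip_force: 30.0
```

Contact is made, so the arm now carries the tin. I'll release gently, then lift.

Call:
jog_arm(motion=[[0,0,0,0,0,-1,5],[0,0,0,0,0,0,22],[0,0,0,0,0,0,30],[0,0,0,0,0,0,40],[0,0,0,0,0,0,40],[0,0,0,0,0,0,40]])

```text
t: 18.3
eef_pos: [542.7, 258.9, 261.7]
tcp_rot: [-3.142, 0.0, -0.025]
ft_force: [-0.5, 0.2, -0.8]
opening: 0.418
grip_force: 0.0
```

Call:
jog_arm(motion=[[0,0,0,0,0,-10,40],[0,0,0,0,0,-20,40],[0,0,0,0,0,-40,40],[0,0,0,0,0,-40,40],[0,0,0,0,40,0,40],[0,0,0,0,60,0,40],[0,0,0,0,60,0,40],[0,0,0,0,60,0,40],[0,0,0,0,0,0,40],[0,0,0,0,0,0,40]])

```text
t: 19.55
eef_pos: [537.2, 39.0, 372.3]
tcp_rot: [-3.141, -0.001, -0.026]
ft_force: [0.4, -0.4, -0.0]
opening: 0.422
grip_force: 0.0
```

Run:
```python
from h import *
s=cam("side");b=cam("top")
A=cv2.resize(s["color"][130:250,270:400],None,fx=3,fy=3,interpolation=cv2.INTER_CUBIC);B=cv2.resize(b["color"][130:250,150:280],None,fx=3,fy=3,interpolation=cv2.INTER_CUBIC)
save({"color":np.hstack([A,B])},"c5.png")
for c in(s,b):
    q=pts(c).reshape(-1,3);q=q[~np.isnan(q[:,0])];x,y,z=q.T
    m=(x>500)&(x<590)&(y>215)&(y<300)
    k=q[m&(z>190)&(z<225)];print(len(k),k.mean(0),k.max(0))
    k=q[m&(z>92)&(z<107)];print("rim",len(k),k.mean(0),k.max(0))
t=env.state();print(t["eef_pos"],t["ft_force"])
```

```text
42 [541.77083698 250.73287376 203.19376058] [551.14634502 268.50275481 214.92799263]
rim 90 [541.73910901 254.30781808  97.39234133] [582.09317873 296.53721116 105.10010352]
80 [541.38608985 257.54607739 210.03616935] [550.99595409 268.25329806 220.23848131]
rim 47 [541.32662614 273.8183859  101.80451658] [578.58810185 299.90105763 106.74999316]
[537.22959501  39.963365   371.99193803] [0.48943036 0.57307587 0.12730057]
```

View pics/c5.png

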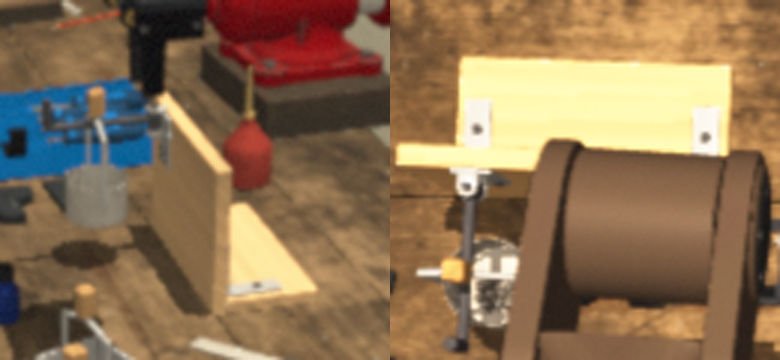

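The tin hangs upright on the arm (side crop 97,165), between the hinge and the post, and the gripper is clear. I'll let it settle for a second, then hand in.

Call:
jog_arm(motion=[[0,0,0,0,0,0,40],[0,0,0,0,0,0,40],[0,0,0,0,0,0,40],[0,0,0,0,0,0,40],[0,0,0,0,0,0,40],[0,0,0,0,0,0,40],[0,0,0,0,0,0,40],[0,0,0,0,0,0,40],[0,0,0,0,0,0,40],[0,0,0,0,0,0,40]])

```text
t: 20.9
eef_pos: [537.2, 38.9, 371.7]
tcp_rot: [-3.141, -0.0, -0.025]
ft_force: [-0.1, 1.2, 0.9]
opening: 0.421
grip_force: 0.0
```

```bash
python3 -c "
from cell import env
print(env.job_done())"
```

```text
the job is handed in; nothing more can be done
None
```

The hook is swung out to its stop and the round tin hangs upright on its arm, released; I handed the job in at about 21 s, and no verdict came back.

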